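Load the label-tape dispenser and hold its bayonet lid half-turned

TASK

Lift the green tape roll off its spindle and set it down flat inside the black dispenser drum, then let go of it. Put the orange bayonet lid on the drum, fully down over the two pins, twist it clockwise (seen from above) to the yellow half-way marks, short of the lock click at the red marks, and finish while still gripping the lid there so that I can thread the tape before it is locked. Leave the blue roll, the pot, the bottle and the box of plant stakes where they stand.

Things in the scene. Friction and masses are not known exactly. Their poses are not given: they have to be found in the camera images.
- green_roll: Roll of green label tape on a cardboard core: upright ring, 55 mm outside diameter, 31 mm bore, 42 mm high, about 0.09 kg. Origin: centre of its underside; z up along its axis. It starts on one of two upright spindles, its underside 10 mm above the table; it must rise above 75 mm to come off the post. Grip it across its outside.
- blue_roll: Roll of blue tape, the same size, on the other spindle; not to be moved. Origin: centre of its underside.
- spindle_a: Fixed spindle that carries the green roll: wooden foot disc 86 mm across and 10 mm thick, upright aluminium post 22 mm across, its top 75 mm above the table. Origin: centre of the foot's underside. The blue roll's spindle is the same.
- drum: Black tape dispenser drum fixed to the table on a round dark grey base (156 mm across, 8 mm thick). Origin: centre of the base's underside, on the table; z up; x through the two bayonet pins. The open cup is 62 mm inside and 76 mm outside, inner floor at z = 12 mm, rim at z = 36 mm, its outer edge chamfered; a roll in it stands out 18 mm above the rim.
- pin (a point): Outer end of one of the two steel bayonet pins on the outside of the cup, at the drum's +x, 45 mm from the axis, 30 mm above the table. The other is at -x. Each is 10 mm wide, from z = 27 to 33 mm; a small sprung ball in its tip reaches to 48 mm from the axis and makes the click.
- halfway_mark (a point): One of two yellow half-way marks on the drum's base, 66 mm from the axis, 45 deg clockwise (seen from above) of the pin at +x; the other yellow mark is half a turn on. White marks on the base show the pins (0 deg), red marks the locked position (90 deg clockwise). All marks lie 57 to 75 mm from the axis and come twice, half a turn apart.
- lid: Orange bayonet lid: cap 106 mm across and 41 mm high with a grip bar on top, loose on the table right way up, about 0.2 kg. Origin: centre of its underside; z up; x along the bar. An inner ledge 16 mm above the underside rests on the drum's rim: fully down, the lid's origin is 20 mm above the drum's. Lid and drum look the same after half a turn.
- lid_notch (a point): One of two notches in the lid's bottom lip, at its +x, 45 mm from the axis, under an end of the bar; the other is at -x. The lip is 80 mm inside; the notches, 25 mm wide, pass over the pins (9 deg to spare either way). Once down, the lid turns easily, clockwise only (its yaw decreases); the lock click starts about 74 deg from the pins, the stop is near 90 deg.
- lid_bar (a point): Centre of the lid's grip bar, 55 mm above the lid's underside; the bar is 60 mm long along the lid's x, 12 mm thick along y, 28 mm high (from 41 to 69 mm above the lid's underside).
- pot: Terracotta plant pot, 80 mm across and 70 mm high, standing by; not to be moved. Origin: centre of its underside.
- feed_bottle: White bottle with green cap, 56 mm across and 130 mm high, standing by; not to be moved. Origin: centre of its underside.
- stake_box: Small open wooden box of white plant stakes, 60 x 90 mm and 35 mm high (stakes to 65 mm), standing by; not to be moved. Origin: centre of its underside.

How it is judged:
On the way, in this order (a step that is already met when the one before it is completed fails the run):
1. the green roll lies flat on the floor of the drum, let go of (horizontal distance between green_roll and drum below 0.007 m and z of green_roll in the frame of drum below 0.016 m and angle between green_roll's own z axis and vertical below 0.12 rad and contact force between the fingers and green_roll below 0.1 N), for 0.2 s.
2. the lid is fully down on the drum with its notches over the pins (horizontal distance between lid and drum below 0.005 m and z of lid in the frame of drum below 0.0225 m and angle between lid's own z axis and vertical below 0.05 rad and angle between the x axis of lid and the x axis of drum, either way round below 0.35 rad), for 0.1 s.
At the end, for the whole second after the job is handed in: Green roll flat in the drum (7 mm); lid fully down on the rim (2.5 mm in height, 5 mm off-centre), its bar 45 deg clockwise of the pins within 12 deg, at rest and still gripped (over 1 N); bystanders within 20 mm of where they stood (horizontal distance between green_roll and drum below 0.007 m and z of green_roll in the frame of drum below 0.016 m and angle between green_roll's own z axis and vertical below 0.12 rad and horizontal distance between lid and drum below 0.005 m and z of lid in the frame of drum below 0.0225 m and angle between lid's own z axis and vertical below 0.05 rad and angle between the x axis of lid and the x axis of drum, either way round between 0.565 and 1.005 rad and contact force between the fingers and lid above 1 N and angular speed of lid below 0.15 rad/s and linear speed of lid below 0.02 m/s and distance of each of blue_roll, pot, feed_bottle, stake_box from where it was at the start of the episode below 0.02 m); the arm keeps its last pose, push and grip.
It fails at once if the lid is turned into the lock click ((horizontal distance between lid and drum below 0.005 m and z of lid in the frame of drum below 0.0225 m and angle between lid's own z axis and vertical below 0.05 rad) and angle between the x axis of lid and the x axis of drum, either way round above 1.25 rad).
It fails at once if a bystander is moved by more than 20 mm or tipped (distance of any of blue_roll, pot, feed_bottle, stake_box from where it was at the start of the episode above 0.02 m or angle between any of blue_roll, pot, feed_bottle, stake_box's own z axis and vertical above 0.3 rad).
It also fails if it takes over 53 s, if anything falls off the work surface, if the arm or the gripper's body presses on something with over 40 N, if the wrist force passes 120 N, or if a joint passes its speed limit or range.

ROBOT

A 6-joint arm with a two-finger parallel gripper is mounted at the origin on the work surface. World frame = base frame: x ahead of the robot, y to its left, z up, the work surface at z = 0. Lengths are in m, angles in rad, forces in N, time in s.
With the tool pointing down it reaches from about 0.275 to 0.825 m from the base axis. Payload 4.9 kg.
Tool frame: the origin (TCP) lies midway between the tips of the shut fingers; the grasp point (between the pads) lies 19 mm behind it (r.grip_point_offset is the distance from the TCP to the grasp point, in m); z points along the fingers, y is the direction in which the jaws open and shut (so a half turn about z gives the same grasp; the last joint's range is limited). The gripper opens to 85 mm and grips with 20 to 120 N. Pads are 22 mm wide; open, the fingers measure 114 mm over their backs; the gripper's body (76 mm by 85 mm) begins 54 mm behind the grasp point. The pads swing forward as they close: fully open they stand 13 mm farther back than shut.
Start: joints at [1.155, 0.326, -0.193, 1.052, 0, 1.437], TCP at [0.153, 0.528, 0.231] pointing down, gripper open.
Joint ranges: [-2.65, 2.65], [-0.97, 1.79], [-1.3, 1.35], [-1.93, 2.1], [-1.47, 1.37], [-3.14, 3.14]. Speed limits (rad/s): [2.57, 2.57, 3.14, 3.14, 3.14, 3.14].

INTERFACE

Orientations are given as [roll, pitch, yaw] about the fixed x, y, z axes, in that order (R = Rz(yaw) Ry(pitch) Rx(roll)).
In Python, from cell import status, optics, r gives the robot as it stands. The module is installed in compiled form; this text tells all that it offers.
- The arm moves only by the shell command python3 -m creep 'ROWS'. ROWS is text: rows parted by semicolons, each of 7 numbers parted by spaces: the turn, a rotation vector about the tool's x, y, z each as a share of 60 degrees, from -1 to 1, then the shift along the tool's x, y, z each as a share of 0.4 m, from -1 to 1, then the opening, from -1 (shut) to 1 (fully open). In form: rx ry rz x y z gripper; .... A call has 1 to 5 rows; each row shifts and turns the pose as measured when the row begins, along the tool's axes as they then stand; what a row does not reach is not made up. A row lasts 1/10 s, in which the tool goes at most 50 mm and 8.59 degrees, less where a joint would pass 70% of its speed; a pose out of reach is approached as far as the arm can. A call with a number of a shift or a turn outside -1 to 1 is refused whole. A call with a gripper value outside its range is refused whole. The fingers move at their own pace and stop on an object; the grip force is fixed at half the most. Time passes only in rows, so rows that do not move let the fingers close. It gives the time, the measured TCP pose, the force and the opening at its end, in the units of the state.
- status.get_obs(): the state, without advancing time (a new reading comes with each control period).
- optics.camera(name): name is "side" or "top"; returns (picture, depth): 480x640x3 uint8, red, green, blue; 480x640 float32, m along the optical axis (not along the pixel's ray), 0 where there is no reading.
- optics.camera_model(name): a dict with "fx", "fy", "cx", "cy" (pixels), "pose" (4x4, takes a point from camera to world coordinates). Camera axes: x right, y down, z forward; pixel columns grow to the right and rows downward; lengths in m; the calibration is good to about 2 mm. A picture is of the moment at which its call begins. camera_model takes no time and is no camera call.
- r.job_done(): hands the job in, once; it reports no verdict.
The state is a dict: "time_s": time; "qpos": joint angles; "joint_velocities": joint speeds; "joint_efforts": joint torques, N m; "ee_pos": TCP position; "eef_rot": TCP orientation; "wrist_force": force on the tool from outside, world axes, zero at the start; "wrist_torque": the same for the moment, N m; "gripper_width": opening from 0.0 (shut) to 1.0 (fully open).
Only numpy, scipy, OpenCV 4.12 (cv2) and the standard library are available. Lean on these libraries where they do the work, as an engineer would, in place of code of your own. Each camera call takes 0.05 s, during which the arm holds its last target. There are 200 camera calls.

## Working session

There is one attempt and no reset: what is moved stays moved. The work goes in short steps, Python scripts to look and compute and a shell command to move; the robot and the scene stay as the last step left them, time stands still between calls to the robot, and variables do not carry over. Pictures are saved under pics/ and viewed, about 8 in all and at most 12, crops included, and the job is handed in when it is done.

```bash
mkdir -p pics; ls
cat > h.py <<'E'
import numpy as np,cv2
from cell import status,optics,r
def snap(n,f):
    p,d=optics.camera(n); cv2.imwrite(f'pics/{f}.png',p[:,:,::-1]); np.save(f'pics/{f}.npy',d); return p,d
def world(n,d):
    m=optics.camera_model(n); v,u=np.mgrid[0:480,0:640]
    P=np.stack([(u-m['cx'])/m['fx']*d,(v-m['cy'])/m['fy']*d,d,np.ones_like(d)],-1)
    return (P@m['pose'].T)[...,:3]
E
python3 - <<'E'
from h import *
for n in('top','side'):
    snap(n,n+'0'); m=optics.camera_model(n); print(n,m)
print(status.get_obs())
E
```

```text
pics
top {'fx': 473.1428668918254, 'fy': 473.1428668918254, 'cx': 322.2548432110845, 'cy': 237.82694278010342, 'pose': array([[-2.56473761e-02, -9.85362648e-01,  1.68530901e-01,
         4.56218848e-01],
       [-9.99571892e-01,  2.76522402e-02,  9.55960203e-03,
        -7.24474064e-04],
       [-1.40799317e-02, -1.68213573e-01, -9.85650014e-01,
         1.01912055e+00],
       [ 0.00000000e+00,  0.00000000e+00,  0.00000000e+00,
         1.00000000e+00]])}
side {'fx': 452.3092482125773, 'fy': 452.3092482125773, 'cx': 320.52236196954846, 'cy': 242.43935568988263, 'pose': array([[ 0.98389943, -0.07582739,  0.1618398 ,  0.4719577 ],
       [-0.17697007, -0.53986378,  0.82293906, -0.72845433],
       [ 0.02497012, -0.83833007, -0.54459085,  0.54977841],
       [ 0.        ,  0.        ,  0.        ,  1.        ]])}
{'time_s': 0.1, 'qpos': array([ 1.15480437e+00,  3.26858254e-01, -1.93435412e-01,  1.05199342e+00,
       -3.71177437e-05,  1.43659723e+00]), 'joint_velocities': array([ 0.00106452, -0.00249244,  0.00202226,  0.00036292, -0.00066988,
        0.00042717]), 'joint_efforts': array([ 2.00966409e-03, -4.44238651e+01,  2.63040072e+01,  7.93402491e-03,
       -6.79187087e-05, -5.99807649e-06]), 'ee_pos': array([0.1527419 , 0.52785327, 0.2306048 ]), 'eef_rot': array([-3.14011033e+00, -1.62674919e-04,  2.85979970e+00]), 'wrist_force': array([ 0.16490632,  0.33346965, -0.42166459]), 'wrist_torque': array([-0.02420505, -0.03619714,  0.01090927]), 'gripper_width': 1.001022366805729}
```

View pics/top0.png

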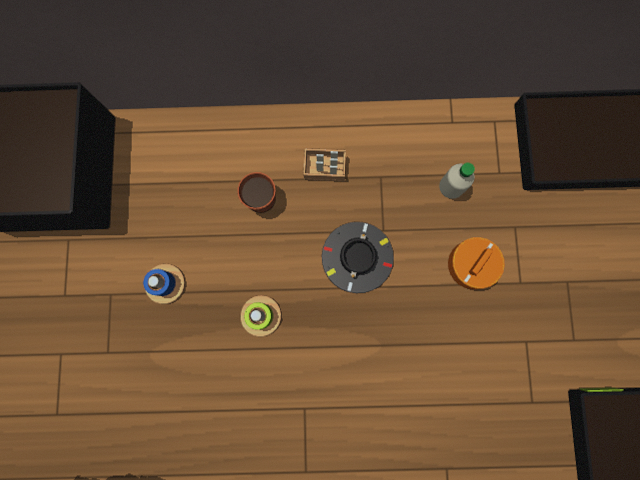

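View pics/side0.png

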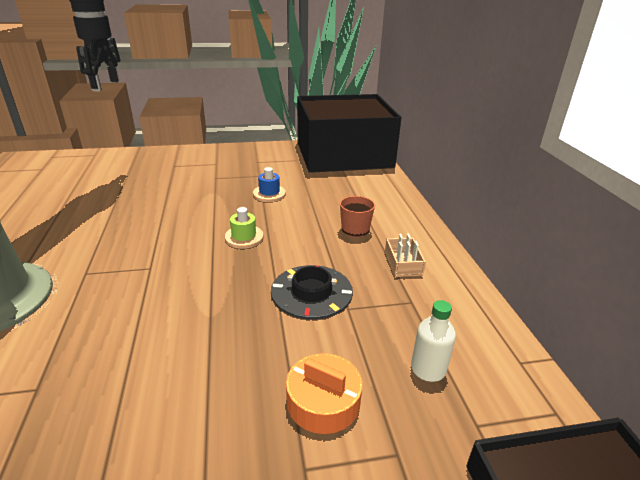

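Top view: green roll at (257,316), drum at (358,257), lid at (477,263) with bar running up-right, white pin marks at (365,228) and (350,287), blue roll at (157,282). Now measuring.

```bash
cat > m.py <<'E'
from h import *
def circ(P):
    A=np.c_[2*P[:,:2],np.ones(len(P))]; s=np.linalg.lstsq(A,(P[:,:2]**2).sum(1),rcond=None)[0]
    return s[:2],np.sqrt(s[2]+s[:2]@s[:2])
def inl(P,f=circ,rad=None):
    for _ in range(6):
        c,R=f(P); e=abs(np.hypot(*(P[:,:2]-c).T)-R); P=P[e<max(2*np.median(e),.001)]
    return c,R,len(P)
def outline(mask,W,z):
    # contour pixels -> world on plane z
    m=optics.camera_model('top'); c=max(cv2.findContours(mask.astype(np.uint8),cv2.RETR_EXTERNAL,cv2.CHAIN_APPROX_NONE)[0],key=len)[:,0]
    return plane(c,z)
def plane(c,z,n='top'):
    m=optics.camera_model(n); c=np.atleast_2d(c).astype(float)
    d=np.c_[(c[:,0]-m['cx'])/m['fx'],(c[:,1]-m['cy'])/m['fy'],np.ones(len(c))]@m['pose'][:3,:3].T
    o=m['pose'][:3,3]; return o+d*((z-o[2])/d[:,2])[:,None]
E
python3 - <<'E'
from m import *
for n in('top','side'):
    p=cv2.imread(f'pics/{n}0.png'); d=np.load(f'pics/{n}0.npy'); W=world(n,d); h=cv2.cvtColor(p,cv2.COLOR_BGR2HSV); z=W[...,2]
    H,S,V=h[...,0],h[...,1],h[...,2]
    ok=(d>0)&(W[...,0]>.2)&(W[...,0]<.8)&(abs(W[...,1])<.5)
    print(n,'table z',np.median(z[ok]))
    def show(nm,k):
        P=W[k]; mm=cv2.minEnclosingCircle(P[:,:2].astype(np.float32)); print(nm,k.sum(),'mean',P.mean(0).round(4),'zmed',np.median(P[:,2]).round(4),'mec',np.round(mm[0],4),round(mm[1],4))
    g=ok&(H>28)&(H<45)&(S>120)&(W[...,1]>.05); show('green top',g&(z>.046)&(z<.057)); show('green',g&(z>.01))
    o=ok&(W[...,1]<-.15)&(W[...,1]>-.4)&(W[...,0]<.53)&(z>.01)
    show('lid top',o&(z>.036)&(z<.046)); show('bar',o&(z>.06)); show('lid',o)
    P=W[o&(z>.06)][:,:2].astype(np.float32); R=cv2.minAreaRect(P); print('bar rect',R); l=np.linalg.svd(P-P.mean(0),full_matrices=False)[2][0]; print('bar yaw',np.degrees(np.arctan2(l[1],l[0])))
    c=np.array([.42,-.07])
    dr=ok&(np.hypot(W[...,0]-.42,W[...,1]+.07)<.1)
    show('rim',dr&(z>.031)&(z<.042))
    for nm,k in(('yellow',(H>22)&(H<35)&(S>170)&(V>130)),('red',((H<5)|(H>174))&(S>160)&(V>90)),('white',(S<70)&(V>150))):
        k=k&dr&(z<.02); nn,L,st,ce=cv2.connectedComponentsWithStats(k.astype(np.uint8))
        for i in range(1,nn):
            if st[i,4]>5: print(nm,st[i,4],ce[i].round(1),plane(ce[i],.008,n).round(4))
E
```

```text
top table z 0.0007945572464163053
green top 345 mean [0.4665 0.1431 0.0522] zmed 0.0523 mec [0.4666 0.1438] 0.0273
green 385 mean [0.4658 0.1419 0.0497] zmed 0.052 mec [0.4664 0.1476] 0.0311
lid top 267 mean [ 0.5222 -0.3118  0.041 ] zmed 0.041 mec [ 0.5295 -0.3126] 0.0406
bar 0 mean [nan nan nan] zmed nan mec [0. 0.] 0.0
lid 318 mean [ 0.5216 -0.3082  0.038 ] zmed 0.0407 mec [ 0.5295 -0.3126] 0.0406
bar rect ((0.0, 0.0), (0.0, 0.0), 0.0)<stdin>:8: RuntimeWarning: Mean of empty slice.
  ret = um.true_divide(
  return _methods._mean(a, axis=axis, dtype=dtype,
  ret = ret.dtype.type(ret / rcount)
<stdin>:12: RuntimeWarning: Mean of empty slice.
Traceback (most recent call last):
IndexError: index 0 is out of bounds for axis 0 with size 0
```

Run:
```python
import cv2
p=cv2.imread('pics/top0.png'); cv2.imwrite('pics/crop0.png',cv2.resize(p[210:340,230:510],None,fx=2.85,fy=2.85,interpolation=cv2.INTER_CUBIC))
```

```text
(no output)
```

View pics/crop0.png

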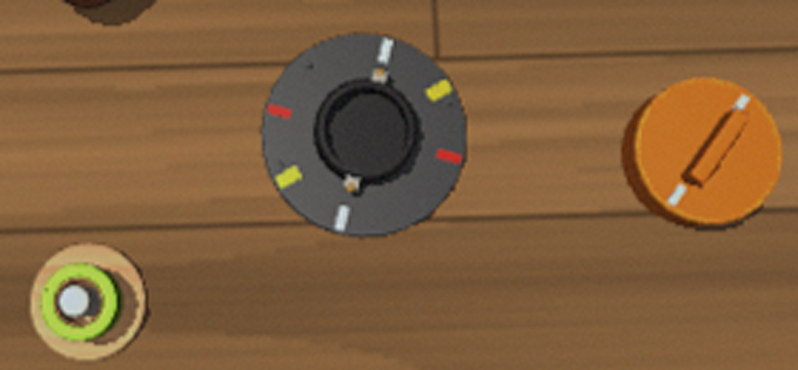

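The crop shows the pins next to the white marks, the yellow marks clockwise of them, and the lid with white stripes at each end of its bar. My regions of interest were off, so I'm fixing them.

Run:
```python
from m import *
for n in('top','side'):
    p=cv2.imread(f'pics/{n}0.png'); d=np.load(f'pics/{n}0.npy'); W=world(n,d); h=cv2.cvtColor(p,cv2.COLOR_BGR2HSV); z=W[...,2]
    H,S,V=h[...,0],h[...,1],h[...,2]
    near=lambda x,y,r:(d>0)&(np.hypot(W[...,0]-x,W[...,1]-y)<r)
    def show(nm,k):
        if k.sum()<4: return print(nm,'none')
        P=W[k]; mm=cv2.minEnclosingCircle(P[:,:2].astype(np.float32)); print(nm,k.sum(),'mean',P.mean(0).round(4),'mec',np.round(mm[0],4),round(mm[1],4))
    print(n); g=near(.466,.144,.045)&(H>28)&(H<45)&(S>120)&(z>.01); show('green top',g&(z>.048)&(z<.057))
    o=near(.53,-.31,.075)&(z>.008)
    show('lid top',o&(z>.036)&(z<.046)); show('bar',o&(z>.064)); show('lid',o)
    P=W[o&(z>.064)][:,:2].astype(np.float32); R=cv2.minAreaRect(P); l=np.linalg.svd(P-P.mean(0),full_matrices=False)[2][0]; print('bar',R,'yaw',np.degrees(np.arctan2(l[1],l[0])))
    dc=plane([358,257],.02)[0]; dr=near(dc[0],dc[1],.1); show('base',dr&(z>.004)&(z<.013)&(V<110)&(S<110)); show('rim',dr&(z>.032)&(z<.042))
    for nm,k,zz in(('yellow',(H>22)&(H<35)&(S>170)&(V>130)&dr,.008),('red',((H<5)|(H>174))&(S>160)&(V>90)&dr,.008),('white',(S<70)&(V>150)&dr&(z<.02),.008),('lidwhite',o&(S<90)&(V>150),.041)):
        nn,L,st,ce=cv2.connectedComponentsWithStats(k.astype(np.uint8))
        for i in range(1,nn):
            if st[i,4]>5: print(nm,st[i,4],ce[i].round(1),plane(ce[i],zz,n)[0].round(4))
    for nm,x,y in(('blue',.53,.34),('pot',.69,.13),('box',.75,0),('bottle',.72,-.28)): show(nm,near(x,y,.075)&(z>.025))
```

```text
top
green top 336 mean [0.4667 0.1434 0.0523] mec [0.4666 0.1438] 0.0273
lid top 1650 mean [ 0.5579 -0.3109  0.0412] mec [ 0.564  -0.3125] 0.0539
bar 186 mean [ 0.5635 -0.3116  0.0689] mec [ 0.565 -0.312] 0.0307
lid 2059 mean [ 0.5575 -0.3078  0.0426] mec [ 0.5638 -0.3125] 0.0539
bar ((0.5643242597579956, -0.3127589225769043), (0.013158624991774559, 0.0613652803003788), 51.8727912902832) yaw 141.38867
base 3054 mean [ 0.5848 -0.0648  0.0087] mec [ 0.5869 -0.0654] 0.0779
rim 338 mean [ 0.5869 -0.0646  0.0356] mec [ 0.5865 -0.0654] 0.0464
yellow 31 [383.5 241.2] [ 0.618  -0.1231  0.008 ]
yellow 24 [330.7 271.9] [ 0.5547 -0.007   0.008 ]
red 21 [327.7 248.6] [ 0.6052 -0.002   0.008 ]
red 27 [387.2 264.3] [ 0.5676 -0.1287  0.008 ]
white 26 [364.9 227.5] [ 0.6494 -0.0841  0.008 ]
white 28 [349.5 286.2] [ 0.5231 -0.0462  0.008 ]
lidwhite 11 [489.5 246.2] [ 0.5961 -0.3386  0.041 ]
lidwhite 23 [467. 278.] [ 0.5312 -0.287   0.041 ]
blue 637 mean [0.5394 0.3468 0.053 ] mec [0.5407 0.3512] 0.0278
pot 1180 mean [0.7247 0.1436 0.0563] mec [0.7236 0.1435] 0.0403
box 529 mean [ 0.7869 -0.0036  0.04
[... 469 characters left out ...]
45894050598), 51.34473419189453) yaw -38.190193
base 2089 mean [ 0.5833 -0.0853  0.0086] mec [ 0.5866 -0.0673] 0.0791
rim 373 mean [ 0.586  -0.0707  0.0351] mec [ 0.5864 -0.0686] 0.0461
red 28 [306.8 311.1] [ 0.569  -0.1272  0.008 ]
white 34 [277.6 285.1] [ 0.5249 -0.0459  0.008 ]
white 35 [346.6 291.4] [ 0.6517 -0.0838  0.008 ]
lidwhite 44 [298.6 370.1] [ 0.5323 -0.2868  0.041 ]
lidwhite 35 [348.6 392.4] [ 0.5945 -0.3362  0.041 ]
blue 390 mean [0.5408 0.3377 0.0484] mec [0.5428 0.3479] 0.0295
pot 973 mean [0.7221 0.1354 0.0542] mec [0.7238 0.1413] 0.0416
box 618 mean [ 0.7861 -0.0123  0.0388] mec [ 0.788  -0.0017] 0.0505
bottle 2164 mean [ 0.7304 -0.2938  0.0792] mec [ 0.737  -0.2816] 0.028
```

```bash
cat > go.py <<'E'
# usage: go.py x y z yawdeg  -> remaining turn/shift in row units
import sys,numpy as np
from scipy.spatial.transform import Rotation as R
from cell import status
o=status.get_obs(); x,y,z,w=map(float,sys.argv[1:5])
C=R.from_euler('xyz',o['eef_rot']); T=R.from_euler('xyz',[np.pi,0,np.radians(w)])
print('t',round(o['time_s'],2),'pos',o['ee_pos'].round(4),'rpy',np.degrees(o['eef_rot']).round(2),'F',o['wrist_force'].round(1),'w',round(o['gripper_width'],3))
s=C.inv().apply(np.array([x,y,z])-o['ee_pos'])
print('turn',((C.inv()*T).as_rotvec()/(np.pi/3)).round(4),'shift',(s/.4).round(4),'mm',round(1000*np.linalg.norm(s),1))
E
python3 go.py .4664 .1436 .15 163.3
```

```text
t 0.1 pos [0.1527 0.5279 0.2306] rpy [-1.7992e+02 -1.0000e-02  1.6385e+02] F [ 0.2  0.3 -0.4] w 1.001
turn [-0.0014 -0.0001  0.0092] shift [-1.0204 -0.7044  0.2024] mm 502.5
```

```bash
python3 -m creep '0 0 0 -0.1 -0.069 0.01 1;0 0 0 -0.1 -0.069 0.01 1;0 0 0 -0.1 -0.069 0.01 1;0 0 0 -0.1 -0.069 0.01 1;0 0 0 -0.1 -0.069 0.01 1'; python3 go.py .4664 .1436 .15 163.3
```

```text
time_s: 0.6
ee_pos: [0.3075, 0.3389, 0.2083]
eef_rot: [-3.141, -0.001, 2.873]
wrist_force: [1.8, 0.7, -0.6]
gripper_width: 1.002
t 0.6 pos [0.3075 0.3389 0.2083] rpy [-1.7996e+02 -8.0000e-02  1.6464e+02] F [ 1.8  0.7 -0.6] w 1.002
turn [-0.0007 -0.0012  0.0223] shift [-0.5125 -0.3655  0.1453] mm 258.4
```

```bash
python3 -m creep '0 0 0.01 -0.1 -0.07 0.02 1;0 0 0.01 -0.1 -0.07 0.02 1;0 0 0 -0.1 -0.07 0.02 1;0 0 0 -0.1 -0.07 0.02 1;0 0 0 -0.1 -0.07 0.02 1'; python3 go.py .4664 .1436 .13 163.3
```

```text
time_s: 1.1
ee_pos: [0.4606, 0.1451, 0.1678]
eef_rot: [3.141, -0.001, 2.852]
wrist_force: [0.7, 0.5, 0.3]
gripper_width: 1.001
t 1.1 pos [0.4606 0.1451 0.1678] rpy [ 1.7997e+02 -5.0000e-02  1.6341e+02] F [0.7 0.5 0.3] w 1.001
turn [ 0.0006 -0.0008  0.0019] shift [-0.0151  0.0005  0.0945] mm 38.3
```

```bash
python3 -m creep '0 0 0 -0.0151 0.0005 0.09 1;0 0 0 0 0 0.09 1;0 0 0 0 0 0.06 1'; python3 go.py .4664 .1436 .032 163.3
```

```text
time_s: 1.4
ee_pos: [0.4747, 0.1372, 0.0711]
eef_rot: [3.138, 0.008, 2.84]
wrist_force: [-0.9, 0.3, 0.2]
gripper_width: 0.999
t 1.4 pos [0.4747 0.1372 0.0711] rpy [179.82   0.47 162.71] F [-0.9  0.3  0.2] w 0.999
turn [ 0.0029  0.0079 -0.0099] shift [0.0254 0.0087 0.0976] mm 40.5
```

```bash
python3 -m creep '0.003 0.008 -0.01 0.0254 0.0087 0.02 1;0 0 0 0 0 0.02 1;0 0 0 0 0 0 1'; python3 go.py .4664 .1436 .032 163.3
```

```text
time_s: 1.7
ee_pos: [0.4622, 0.1434, 0.0514]
eef_rot: [-3.138, -0.008, 2.851]
wrist_force: [-0.8, 0.5, 0.5]
gripper_width: 0.999
t 1.7 pos [0.4622 0.1434 0.0514] rpy [-179.8    -0.45  163.33] F [-0.8  0.5  0.5] w 0.999
turn [-0.0033 -0.0074  0.0004] shift [-0.0104  0.0036  0.0483] mm 19.8
```

```bash
python3 -m creep '-0.002 -0.004 0 -0.008 0.003 0.025 1;0 0 0 0 0 0.018 1;0 0 0 0 0 0 1;0 0 0 0 0 0 1'; python3 go.py .4664 .1436 .032 163.3
```

```text
time_s: 2.1
ee_pos: [0.4681, 0.145, 0.0354]
eef_rot: [3.14, 0.002, 2.853]
wrist_force: [-0.0, -0.8, -0.3]
gripper_width: 1.0
t 2.1 pos [0.4681 0.145  0.0354] rpy [1.7993e+02 1.0000e-01 1.6344e+02] F [-0.  -0.8 -0.3] w 1.0
turn [0.0011 0.0017 0.0023] shift [ 0.0031 -0.0044  0.0085] mm 4.0
```

```bash
python3 -m creep '0.001 0.002 0.002 0.003 -0.004 0.0085 1;0 0 0 0 0 0 1;0 0 0 0 0 0 -1;0 0 0 0 0 0 -1;0 0 0 0 0 0 -1'; python3 -m creep '0 0 0 0 0 0 -1;0 0 0 0 0 0 -1;0 0 0 0 0 0 -1;0 0 0 0 0 0 -1'; python3 go.py .4664 .1436 .032 163.3
```

```text
time_s: 2.6
ee_pos: [0.4671, 0.1437, 0.0334]
eef_rot: [3.141, 0.001, 2.85]
wrist_force: [-1.9, 0.1, 6.1]
gripper_width: 0.626
time_s: 3.0
ee_pos: [0.4671, 0.1437, 0.0335]
eef_rot: [3.141, 0.001, 2.85]
wrist_force: [0.3, 0.3, -1.0]
gripper_width: 0.62
t 3.0 pos [0.4671 0.1437 0.0335] rpy [1.7994e+02 7.0000e-02 1.6330e+02] F [ 0.3  0.3 -1. ] w 0.62
turn [0.0009 0.0012 0.    ] shift [ 0.0016 -0.0008  0.0039] mm 1.7
```

```bash
python3 -m creep '0 0 0 0 0 -0.05 -1;0 0 0 0 0 -0.08 -1;0 0 0 0 0 -0.08 -1;0 0 0 0 0 -0.06 -1;0 0 0 0 0 0 -1'
python3 - <<'E'
from h import *
snap('side','s1')
p=cv2.imread('pics/s1.png')[60:300,150:450]; cv2.imwrite('pics/s1c.png',cv2.resize(p,None,fx=2,fy=2))
E
python3 go.py .5866 -.0653 .12 163.3
```

```text
time_s: 3.5
ee_pos: [0.4651, 0.1433, 0.1433]
eef_rot: [-3.14, -0.004, 2.85]
wrist_force: [-0.5, -0.2, -1.9]
gripper_width: 0.624
t 3.55 pos [0.4643 0.1431 0.1418] rpy [-179.87   -0.3   163.29] F [-0.8 -0.3 -1.6] w 0.621
turn [-0.0021 -0.0051 -0.0002] shift [-0.443 -0.411  0.053] mm 242.7
```

View pics/s1c.png

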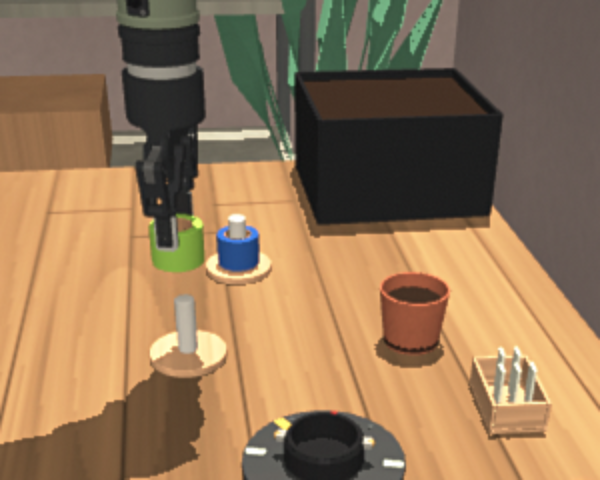

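The roll is held and clear of the post (roll about (176,243) in the crop). Checking how far the fingertips reach down it, since they must stay above the cup rim.

Run:
```python
from m import *
p=cv2.imread('pics/s1.png'); d=np.load('pics/s1.npy'); W=world('side',d); h=cv2.cvtColor(p,cv2.COLOR_BGR2HSV)
g=(h[...,0]>28)&(h[...,0]<45)&(h[...,1]>120)&(d>0); g[:,:215]=0;g[:,260:]=0;g[210:]=0
P=W[g]; print('green z',P[:,2].min(),P[:,2].max(),np.percentile(P[:,2],[2,98]))
Q=P[P[:,2]>P[:,2].max()-.004]; print('xy fit',P[:,:2].min(0),P[:,:2].max(0), inl(P))
tip=(~g)&(d>0)&(np.hypot(W[...,0]-.465,W[...,1]-.143)<.07)&(W[...,2]>.1)&(W[...,2]<.19)
v,u=np.where(tip)
for r0 in range(v.max()-14,v.max()+1): 
    k=v==r0
    if k.sum(): print(r0,u[k].min(),u[k].max(),W[r0,u[k]].mean(0).round(4))
```

```text
green z 0.0005660953485573383 0.1634287510336636 [0.12185671 0.16276209]
xy fit [0.43811782 0.11324493] [0.50133551 0.52142244] (array([0.4651378 , 0.14246738]), np.float64(0.02668902288985983), 226)
181 228 239 [0.4566 0.1077 0.1583]
182 228 238 [0.4554 0.1074 0.1563]
183 228 238 [0.4552 0.1083 0.1537]
184 228 238 [0.4549 0.113  0.1493]
185 225 237 [0.4538 0.1163 0.1456]
191 226 251 [0.4646 0.1342 0.1226]
193 249 249 [0.4856 0.1247 0.1214]
194 247 247 [0.4813 0.1199 0.1217]
195 243 243 [0.473  0.1166 0.1217]
```

```bash
python3 -m creep '-0.002 -0.005 0 -0.085 -0.08 0 -1;0 0 0 -0.09 -0.083 0 -1;0 0 0 -0.09 -0.083 0 -1;0 0 0 -0.09 -0.083 0.01 -1;0 0 0 -0.06 -0.055 0.01 -1'; python3 go.py .5866 -.0655 .09 163.3
```

```text
time_s: 4.05
ee_pos: [0.5779, -0.0526, 0.1262]
eef_rot: [3.141, -0.009, 2.861]
wrist_force: [0.7, 0.9, -1.5]
gripper_width: 0.621
t 4.05 pos [ 0.5779 -0.0526  0.1262] rpy [179.99  -0.5  163.94] F [ 0.7  0.9 -1.5] w 0.621
turn [ 0.0001 -0.0083  0.0106] shift [-0.0306 -0.0251  0.0901] mm 39.4
```

```bash
python3 -m creep '0 -0.006 0.008 -0.012 -0.01 0.04 -1;0 0 0 -0.008 -0.006 0.03 -1;0 0 0 0 0 0 -1;0 0 0 0 0 0 -1'; python3 go.py .5866 -.0655 .075 163.3
```

```text
time_s: 4.45
ee_pos: [0.5821, -0.0652, 0.09]
eef_rot: [-3.141, -0.01, 2.846]
wrist_force: [0.1, 0.4, 0.2]
gripper_width: 0.625
t 4.45 pos [ 0.5821 -0.0652  0.09  ] rpy [-179.95   -0.6   163.09] F [0.1 0.4 0.2] w 0.625
turn [-0.0009 -0.01   -0.0035] shift [-0.0113  0.0027  0.0374] mm 15.7
```

```bash
python3 -m creep '0 -0.01 -0.003 -0.011 0.0027 0.036 -1;0 0 0 0 0 0 -1;0 0 0 0 0 0 -1'; python3 go.py .5866 -.0655 .065 163.3
```

```text
time_s: 4.75
ee_pos: [0.5856, -0.0627, 0.0762]
eef_rot: [-3.141, -0.001, 2.853]
wrist_force: [0.3, 0.3, -0.2]
gripper_width: 0.621
t 4.75 pos [ 0.5856 -0.0627  0.0762] rpy [-1.7997e+02 -5.0000e-02  1.6349e+02] F [ 0.3  0.3 -0.2] w 0.621
turn [-0.0006 -0.0009  0.0032] shift [-0.0045 -0.006   0.0281] mm 11.6
```

```bash
python3 -m creep '0 0 0.003 -0.0045 -0.006 0.025 -1;0 0 0 0 0 0 -1;0 0 0 0 0 0 -1'
python3 - <<'E'
from m import *
snap('top','t2');p,d=snap('side','s2'); W=world('side',d)
h=cv2.cvtColor(p,cv2.COLOR_RGB2HSV); g=(h[...,0]>28)&(h[...,0]<45)&(h[...,1]>120)&(d>0)&(np.hypot(W[...,0]-.586,W[...,1]+.065)<.05)&(W[...,2]>.04)
P=W[g]; print('roll',inl(P),np.percentile(P[:,2],[1,99]))
cv2.imwrite('pics/s2c.png',cv2.resize(p[180:340,220:430,::-1],None,fx=3,fy=3))
E
python3 go.py .5866 -.0655 .045 163.3
```

```text
time_s: 5.05
ee_pos: [0.5873, -0.0648, 0.0675]
eef_rot: [-3.141, 0.001, 2.852]
wrist_force: [0.4, 0.5, -0.6]
gripper_width: 0.622
roll (array([ 0.58689588, -0.066553  ]), np.float64(0.02585782975440769), 304) [0.04523372 0.0873665 ]
t 5.15 pos [ 0.5871 -0.0648  0.0674] rpy [-1.7997e+02  4.0000e-02  1.6339e+02] F [ 0.4  0.7 -0.6] w 0.625
turn [-0.0005  0.0007  0.0015] shift [ 0.0008 -0.002   0.0559] mm 22.4
```

View pics/s2c.png

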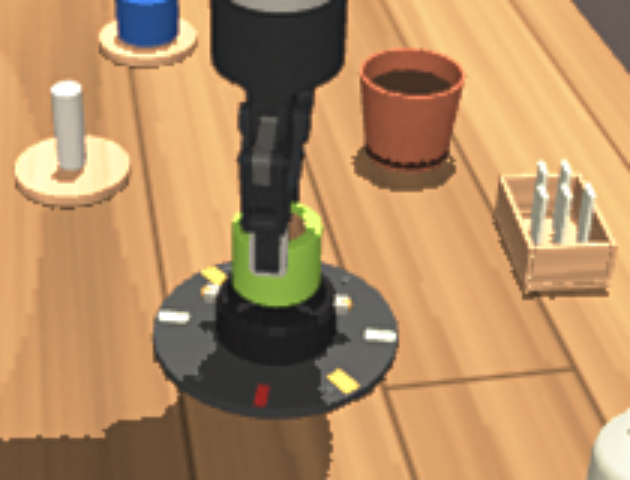

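Roll is centred over the cup (crop (276,265)), with the fingertips near mid-height. Lowering it.

```bash
python3 -m creep '0 0 0.001 0.001 -0.002 0.03 -1;0 0 0 0 0 0.026 -1;0 0 0 0 0 0 -1'; python3 go.py .5866 -.0655 .0355 163.3
```

```text
time_s: 5.45
ee_pos: [0.5867, -0.0657, 0.0435]
eef_rot: [-3.141, 0.002, 2.85]
wrist_force: [-0.8, 0.5, -1.1]
gripper_width: 0.626
t 5.45 pos [ 0.5867 -0.0657  0.0435] rpy [-1.7997e+02  9.0000e-02  1.6331e+02] F [-0.8  0.5 -1.1] w 0.626
turn [-0.0004  0.0015  0.0002] shift [0.0004 0.0005 0.02  ] mm 8.0
```

```bash
python3 -m creep '0 0 0 0 0 0.012 -1;0 0 0 0 0 0.008 -1;0 0 0 0 0 0.003 -1;0 0 0 0 0 0 -1'; python3 go.py .5866 -.0655 .0355 163.3
```

```text
time_s: 5.85
ee_pos: [0.5866, -0.0659, 0.0359]
eef_rot: [-3.141, 0.002, 2.85]
wrist_force: [-0.4, -1.0, -1.8]
gripper_width: 0.624
t 5.85 pos [ 0.5866 -0.0659  0.0359] rpy [-1.7997e+02  1.0000e-01  1.6330e+02] F [-0.4 -1.  -1.8] w 0.624
turn [-0.0005  0.0016  0.    ] shift [0.0002 0.0009 0.0011] mm 0.6
```

```bash
python3 -m creep '0 0 0 0 0 0.002 -1;0 0 0 0 0 0 1;0 0 0 0 0 0 1;0 0 0 0 0 0 1;0 0 0 0 0 0 1'; python3 -m creep '0 0 0 0 0 -0.04 1;0 0 0 0 0 -0.08 1;0 0 0 0 0 -0.1 1;0 0 0 0 0 -0.08 1;0 0 0 0 0 -0.04 1'; python3 go.py .5640 -.313 .17 141.6
```

```text
time_s: 6.35
ee_pos: [0.5871, -0.066, 0.0349]
eef_rot: [-3.141, 0.002, 2.85]
wrist_force: [-0.5, 0.1, 0.6]
gripper_width: 1.001
time_s: 6.85
ee_pos: [0.5836, -0.0651, 0.1709]
eef_rot: [-3.141, -0.007, 2.85]
wrist_force: [-0.6, -0.8, -0.3]
gripper_width: 1.002
t 6.85 pos [ 0.5836 -0.0651  0.1709] rpy [-179.94   -0.41  163.3 ] F [-0.6 -0.8 -0.3] w 1.002
turn [-0.0023 -0.0066  0.3616] shift [-0.1311 -0.6077  0.002 ] mm 248.7
```

```bash
python3 -m creep '0 -0.006 0.07 -0.026 -0.12 0 1;0 0 0.07 -0.018 -0.122 0 1;0 0 0.07 -0.009 -0.122 0 1;0 0 0.07 -0.001 -0.122 0 1;0 0 0.05 0.008 -0.08 0 1'
python3 - <<'E'
from m import *
p,d=snap('top','t3'); W=world('top',d); z=W[...,2]
h=cv2.cvtColor(p,cv2.COLOR_RGB2HSV); n=(d>0)&(np.hypot(W[...,0]-.5866,W[...,1]+.0655)<.05)
g=(h[...,0]>28)&(h[...,0]<45)&(h[...,1]>120)&n
print('roll',W[g].mean(0),cv2.minEnclosingCircle(W[g][:,:2].astype(np.float32)),np.median(z[g]),np.percentile(z[g],[5,95]))
cv2.imwrite('pics/t3c.png',cv2.resize(p[200:320,270:430,::-1],None,fx=4,fy=4))
E
python3 go.py .5640 -.313 .13 141.6
```

```text
time_s: 7.35
ee_pos: [0.5118, -0.2792, 0.1756]
eef_rot: [3.139, 0.011, 2.503]
wrist_force: [-0.6, 0.2, -0.2]
gripper_width: 1.0
roll [ 0.58409594 -0.063845    0.04895401] ((0.5891023874282837, -0.0664730817079544), 0.030215216800570488) 0.05354625774149768 [0.01424589 0.05659348]
t 7.4 pos [ 0.509  -0.2821  0.1755] rpy [-179.95    0.57  143.11] F [-2.4 -2.8  0.2] w 0.996
turn [-0.0007  0.0095  0.0251] shift [-0.1552  0.0209  0.1152] mm 77.8
```

View pics/t3c.png

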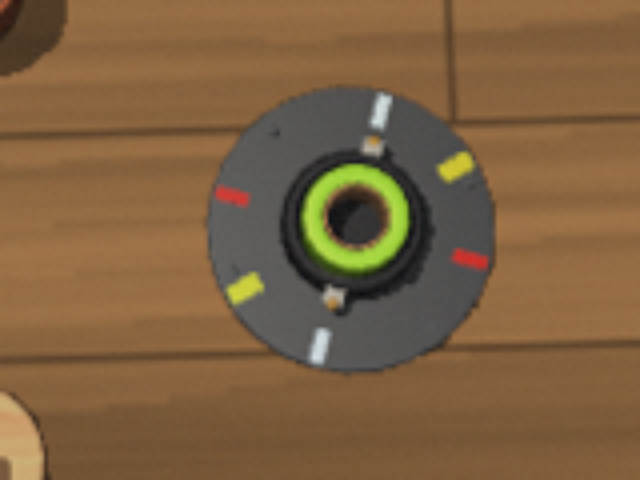

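The roll sits flat in the cup, concentric (crop (357,217)), top at 53.5 mm as expected. Moving to the lid.

```bash
python3 -m creep '0 0.009 0.02 -0.08 0.01 0.01 1;0 0 0 -0.06 0.008 0.04 1;0 0 0 -0.01 0 0.03 1;0 0 0 0 0 0 1;0 0 0 0 0 0 1'; python3 go.py .5640 -.313 .10 141.6
```

```text
time_s: 7.9
ee_pos: [0.558, -0.3147, 0.1416]
eef_rot: [-3.141, -0.004, 2.471]
wrist_force: [-0.1, -1.0, 0.1]
gripper_width: 1.004
t 7.9 pos [ 0.558  -0.3147  0.1416] rpy [-179.95   -0.24  141.55] F [-0.1 -1.   0.1] w 1.004
turn [-0.0008 -0.004  -0.0008] shift [-0.0094  0.0127  0.1039] mm 42.0
```

```bash
python3 -m creep '0 -0.004 0 -0.0094 0.0127 0.05 1;0 0 0 0 0 0.05 1;0 0 0 0 0 0.02 1;0 0 0 0 0 0 1;0 0 0 0 0 0 1'; python3 go.py .5640 -.313 .046 141.6
```

```text
time_s: 8.4
ee_pos: [0.5635, -0.3102, 0.0965]
eef_rot: [-3.141, 0.002, 2.474]
wrist_force: [-0.4, -0.2, 0.5]
gripper_width: 1.005
t 8.4 pos [ 0.5635 -0.3102  0.0965] rpy [-1.7996e+02  1.2000e-01  1.4172e+02] F [-0.4 -0.2  0.5] w 1.005
turn [-0.0006  0.002   0.0021] shift [-0.005  -0.0046  0.1262] mm 50.6
```

```bash
python3 -m creep '0 0.002 0.002 -0.005 -0.0046 0.05 1;0 0 0 0 0 0.05 1;0 0 0 0 0 0.016 1;0 0 0 0 0 0 1;0 0 0 0 0 0 1'; python3 go.py .5640 -.313 .046 141.6
```

```text
time_s: 8.9
ee_pos: [0.567, -0.3148, 0.0559]
eef_rot: [-3.141, 0.009, 2.472]
wrist_force: [0.4, -0.2, 0.7]
gripper_width: 0.996
t 8.9 pos [ 0.567  -0.3148  0.0559] rpy [-179.99    0.51  141.63] F [ 0.4 -0.2  0.7] w 0.996
turn [-0.0002  0.0085  0.0005] shift [ 0.009  -0.0011  0.0246] mm 10.5
```

```bash
python3 -m creep '0 0.0085 0 0.007 -0.001 0.018 1;0 0 0 0 0 0.006 1;0 0 0 0 0 0 1'; python3 go.py .5640 -.313 .046 141.6
```

```text
time_s: 9.2
ee_pos: [0.5657, -0.3143, 0.0481]
eef_rot: [-3.142, 0.003, 2.472]
wrist_force: [-0.5, -0.2, -0.4]
gripper_width: 0.999
t 9.2 pos [ 0.5657 -0.3143  0.0481] rpy [-1.7999e+02  1.7000e-01  1.4163e+02] F [-0.5 -0.2 -0.4] w 0.999
turn [-0.0001  0.0029  0.0005] shift [ 0.0054 -0.0002  0.0053] mm 3.0
```

```bash
python3 -m creep '0 0.003 0 0.005 0 0.004 1;0 0 0 0 0 0 1;0 0 0 0 0 0 -1;0 0 0 0 0 0 -1;0 0 0 0 0 0 -1'; python3 -m creep '0 0 0 0 0 0 -1;0 0 0 0 0 0 -1;0 0 0 0 0 0 -1;0 0 0 0 0 0 -1;0 0 0 0 0 0 -1';python3 go.py .5640 -.313 .046 141.6
```

```text
time_s: 9.7
ee_pos: [0.5642, -0.313, 0.0468]
eef_rot: [-3.142, 0.0, 2.472]
wrist_force: [0.2, -0.7, -0.1]
gripper_width: 0.509
time_s: 10.2
ee_pos: [0.5645, -0.3131, 0.0471]
eef_rot: [3.141, 0.001, 2.472]
wrist_force: [-0.4, 0.2, 0.5]
gripper_width: 0.124
t 10.2 pos [ 0.5645 -0.3131  0.0471] rpy [1.7999e+02 3.0000e-02 1.4164e+02] F [-0.4  0.2  0.5] w 0.124
turn [0.0001 0.0006 0.0006] shift [ 0.0011 -0.0006  0.0028] mm 1.2
```

```bash
python3 -m creep '0 0 0 0 0 -0.04 -1;0 0 0 0 0 -0.08 -1;0 0 0 0 0 -0.08 -1;0 0 0 0 0 -0.06 -1;0 0 0 0 0 0 -1'; python3 go.py .5866 -.0655 .14 163.3
```

```text
time_s: 10.7
ee_pos: [0.5614, -0.3112, 0.1497]
eef_rot: [-3.141, -0.009, 2.472]
wrist_force: [1.3, -0.3, -2.5]
gripper_width: 0.128
t 10.7 pos [ 0.5614 -0.3112  0.1497] rpy [-179.96   -0.53  141.63] F [ 1.3 -0.3 -2.5] w 0.128
turn [ 0.001  -0.0089 -0.3612] shift [0.3317 0.5207 0.0269] mm 247.2
```

```bash
python3 -m creep '0 -0.009 -0.07 0.06 0.09 0 -1;0 0 -0.07 0.055 0.1 0 -1;0 0 -0.07 0.045 0.11 0 -1;0 0 -0.07 0.035 0.11 0 -1;0 0 -0.04 0.015 0.07 0 -1'; python3 go.py .5866 -.0655 .14 163.3
```

```text
time_s: 11.2
ee_pos: [0.5836, -0.0996, 0.1415]
eef_rot: [-3.14, -0.005, 2.81]
wrist_force: [-0.0, -0.6, -2.4]
gripper_width: 0.122
t 11.2 pos [ 0.5836 -0.0996  0.1415] rpy [-179.89   -0.31  160.99] F [-0.  -0.6 -2.4] w 0.122
turn [-0.0017 -0.0051 -0.0384] shift [0.0207 0.0831 0.0038] mm 34.3
```

```bash
python3 -m creep '0 -0.005 -0.02 0.015 0.03 0 -1;0 0 -0.01 0.005 0.025 0 -1;0 0 0 0 0 0 -1;0 0 0 0 0 0 -1'; python3 go.py .5866 -.0655 .14 163.3
```

```text
time_s: 11.6
ee_pos: [0.5799, -0.0719, 0.1366]
eef_rot: [-3.139, -0.007, 2.847]
wrist_force: [0.5, 0.7, -2.8]
gripper_width: 0.13
t 11.6 pos [ 0.5799 -0.0719  0.1366] rpy [-179.83   -0.41  163.12] F [ 0.5  0.7 -2.8] w 0.13
turn [-0.0028 -0.0068 -0.0029] shift [-0.0112  0.0202 -0.0086] mm 9.9
```

```bash
python3 -m creep '-0.003 -0.007 -0.003 -0.0112 0.02 0 -1;0 0 0 0 0 0 -1;0 0 0 0 0 0 -1'
python3 - <<'E'
from m import *
p,d=snap('side','s4'); W=world('side',d); z=W[...,2]
h=cv2.cvtColor(p,cv2.COLOR_RGB2HSV); o=(h[...,0]<20)&(h[...,1]>150)&(d>0)&(np.hypot(W[...,0]-.5866,W[...,1]+.0655)<.07)&(z>.075)
P=W[o]; print('lid z',np.percentile(P[:,2],[1,99]))
k=(P[:,2]>.088)&(P[:,2]<.12); print('wall',inl(P[k]))
b=(P[:,2]>.127); print('top mec',cv2.minEnclosingCircle(P[b][:,:2].astype(np.float32)),b.sum(),np.median(P[b][:,2]))
cv2.imwrite('pics/s4c.png',cv2.resize(p[140:340,210:440,::-1],None,fx=3,fy=3))
E
python3 go.py .5866 -.0655 .12 163.3
```

```text
time_s: 11.9
ee_pos: [0.5874, -0.0685, 0.1363]
eef_rot: [-3.141, 0.001, 2.845]
wrist_force: [-0.1, 0.3, -2.0]
gripper_width: 0.13
lid z [0.09056063 0.15862956]
wall (array([ 0.58729337, -0.06840234]), np.float64(0.05307501502992635), 657)
top mec ((0.5874744653701782, -0.06963963806629181), 0.05449167266488075) 1340 0.13089085749593207
t 11.95 pos [ 0.5875 -0.0685  0.1364] rpy [-1.7999e+02  1.0000e-01  1.6302e+02] F [-0.1  0.1 -2.8] w 0.128
turn [-0.0002  0.0016 -0.0047] shift [0.0044 0.0066 0.0409] mm 16.7
```

View pics/s4c.png

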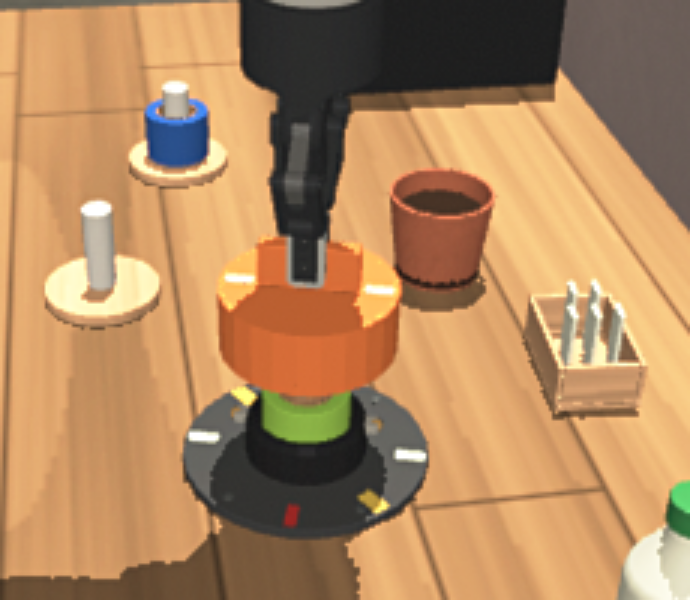

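The lid is held level (centre at (310,310) in the crop), its white stripes in line with the drum's white marks, and its fitted centre matches the TCP. Aligning and lowering.

```bash
python3 -m creep '0 0.001 -0.005 0.0044 0.0066 0.04 -1;0 0 0 0 0 0.03 -1;0 0 0 0 0 0 -1;0 0 0 0 0 0 -1'; python3 go.py .5866 -.0655 .095 163.3
```

```text
time_s: 12.35
ee_pos: [0.5874, -0.0672, 0.1082]
eef_rot: [-3.141, 0.002, 2.848]
wrist_force: [0.6, -0.6, -2.4]
gripper_width: 0.127
t 12.35 pos [ 0.5874 -0.0672  0.1082] rpy [-1.7996e+02  1.4000e-01  1.6319e+02] F [ 0.6 -0.6 -2.4] w 0.127
turn [-0.0006  0.0023 -0.0018] shift [0.0032 0.0036 0.0329] mm 13.3
```

```bash
python3 -m creep '0 0.002 -0.002 0.0035 0.005 0.032 -1;0 0 0 0 0 0 -1;0 0 0 0 0 0 -1'; python3 go.py .5866 -.0655 .09 163.3
```

```text
time_s: 12.65
ee_pos: [0.5872, -0.0651, 0.0951]
eef_rot: [-3.141, 0.001, 2.85]
wrist_force: [-0.1, -0.4, -3.0]
gripper_width: 0.129
t 12.65 pos [ 0.5872 -0.0651  0.0951] rpy [-1.7997e+02  8.0000e-02  1.6330e+02] F [-0.1 -0.4 -3. ] w 0.129
turn [-0.0006  0.0014 -0.0001] shift [ 0.0012 -0.0013  0.0128] mm 5.2
```

```bash
python3 -m creep '0 0.001 0 0.0008 -0.0005 0.016 -1;0 0 0 0 0 0.016 -1;0 0 0 0 0 0 -1'; python3 go.py .5868 -.0654 .0671 163.3
```

```text
time_s: 12.95
ee_pos: [0.5871, -0.0653, 0.0816]
eef_rot: [-3.141, 0.001, 2.85]
wrist_force: [-0.1, 0.2, -2.5]
gripper_width: 0.125
t 12.95 pos [ 0.5871 -0.0653  0.0816] rpy [-1.7997e+02  6.0000e-02  1.6330e+02] F [-0.1  0.2 -2.5] w 0.125
turn [-0.0006  0.0009  0.0001] shift [ 0.0005 -0.0005  0.0364] mm 14.5
```

No contact forces. Continuing.

```bash
python3 -m creep '0 0 0 0 0 0.014 -1;0 0 0 0 0 0.012 -1;0 0 0 0 0 0 -1'; python3 go.py .5868 -.0654 .0671 163.3
```

```text
time_s: 13.25
ee_pos: [0.5871, -0.0653, 0.0703]
eef_rot: [-3.141, 0.001, 2.85]
wrist_force: [-0.0, 0.8, -3.3]
gripper_width: 0.129
t 13.25 pos [ 0.5871 -0.0653  0.0703] rpy [-1.7996e+02  6.0000e-02  1.6331e+02] F [-0.   0.8 -3.3] w 0.129
turn [-0.0006  0.001   0.0001] shift [ 0.0006 -0.0006  0.0079] mm 3.2
```

```bash
python3 -m creep '0 0 0 0 0 0.006 -1;0 0 0 0 0 0.004 -1;0 0 0 0 0 0.003 -1;0 0 0 0 0 0 -1'; python3 go.py .5868 -.0654 .0671 163.3
```

```text
time_s: 13.65
ee_pos: [0.5874, -0.0653, 0.0675]
eef_rot: [-3.141, 0.002, 2.85]
wrist_force: [0.3, -0.7, -3.1]
gripper_width: 0.125
t 13.65 pos [ 0.5874 -0.0653  0.0675] rpy [-1.7996e+02  1.4000e-01  1.6331e+02] F [ 0.3 -0.7 -3.1] w 0.125
turn [-0.0007  0.0023  0.0001] shift [ 0.0014 -0.0006  0.0011] mm 0.7
```

```bash
python3 -m creep '0 0.002 0 0.001 0 0.003 -1;0 0 0 0 0 0.002 -1;0 0 0 0 0 0.002 -1;0 0 0 0 0 0 -1'; python3 go.py .5868 -.0654 .0671 163.3
```

```text
time_s: 14.05
ee_pos: [0.5876, -0.0654, 0.0672]
eef_rot: [-3.141, 0.002, 2.85]
wrist_force: [-0.3, -0.0, -2.7]
gripper_width: 0.127
t 14.05 pos [ 0.5876 -0.0654  0.0672] rpy [-1.7996e+02  1.3000e-01  1.6331e+02] F [-0.3 -0.  -2.7] w 0.127
turn [-0.0007  0.0021  0.0002] shift [ 0.0019 -0.0007  0.0002] mm 0.8
```

```bash
python3 -m creep '0 0.003 0 0.002 -0.001 0.006 -1;0 0 0 0 0 0 -1;0 0 0 0 0 0 -1'; python3 -m creep '0 0 0 0 0 0.006 -1;0 0 0 0 0 0 -1'; python3 go.py .5868 -.0654 .0671 163.3
```

```text
time_s: 14.35
ee_pos: [0.5885, -0.0655, 0.0676]
eef_rot: [3.141, 0.003, 2.851]
wrist_force: [0.2, -0.0, -1.8]
gripper_width: 0.126
time_s: 14.55
ee_pos: [0.5889, -0.0656, 0.0673]
eef_rot: [3.141, 0.004, 2.851]
wrist_force: [0.6, 0.6, -3.4]
gripper_width: 0.127
t 14.55 pos [ 0.5889 -0.0656  0.0673] rpy [179.98   0.24 163.34] F [ 0.6  0.6 -3.4] w 0.127
turn [0.0003 0.004  0.0006] shift [ 0.0052 -0.0011  0.0005] mm 2.1
```

```bash
python3 -m creep '0 0.003 0 0.005 -0.001 0.006 -1;0 0 0 0 0 0.008 -1'
python3 - <<'E'
from m import *
for n in ('side','top'):
    p,d=snap(n,n+'5'); W=world(n,d); z=W[...,2]
    h=cv2.cvtColor(p,cv2.COLOR_RGB2HSV); near=(d>0)&(np.hypot(W[...,0]-.5866,W[...,1]+.0655)<.065)
    o=(h[...,0]<20)&(h[...,1]>150)&near&(z>.02)
    P=W[o]; t=P[(P[:,2]>.052)&(P[:,2]<.07)]; print(n,'lid z',np.percentile(P[:,2],[1,99]),'top',np.median(t[:,2]),cv2.minEnclosingCircle(t[:,:2].astype(np.float32)))
    A=np.c_[t[:,:2]-t[:,:2].mean(0),np.ones(len(t))]; print('tilt',np.linalg.lstsq(A,t[:,2],rcond=None)[0])
    w=P[(P[:,2]>.025)&(P[:,2]<.055)]; 
    if len(w)>50: print('wall',inl(w))
p=cv2.imread('pics/side5.png'); cv2.imwrite('pics/s5c.png',cv2.resize(p[180:350,220:420],None,fx=3,fy=3))
E
python3 go.py .5868 -.0654 .0671 163.3
```

```text
time_s: 14.75
ee_pos: [0.5894, -0.0657, 0.0669]
eef_rot: [3.141, 0.007, 2.851]
wrist_force: [-16.0, 4.1, 39.7]
gripper_width: 0.122
side lid z [0.02137983 0.08952391] top 0.06106263644577459 ((0.5903385281562805, -0.06703557819128036), 0.05494168400764465)
tilt [0.00606762 0.04620315 0.06066915]
wall (array([ 0.58909097, -0.0657776 ]), np.float64(0.05296203037473318), 570)
t 14.85 pos [ 0.5893 -0.0657  0.0669] rpy [179.94   0.4  163.35] F [-9.1  2.6 27.8] w 0.123
turn [0.0009 0.0066 0.0008] shift [ 0.0062 -0.0011 -0.0004] mm 2.5Traceback (most recent call last):
  File "<stdin>", line 6, in <module>
    return _quantile_unchecked(
        a, q, axis, out, overwrite_input, method, keepdims, weights)
    return _ureduce(a,
                    func=_quantile_ureduce_func,
    ...<5 lines>...
                    overwrite_input=overwrite_input,
                    method=method)
    r = func(a, **kwargs)
    result = _quantile(arr,
                       quantiles=q,
    ...<2 lines>...
                       out=out,
                       weights=wgt)
    slices_having_nans = np.isnan(arr[-1, ...])
                                  ~~~^^^^^^^^^
IndexError: index -1 is out of bounds for axis 0 with size 0
```

Contact confirmed: pushing gave 40 N and the lid top is at 61 mm, so it is fully down. Relaxing the push, recentring, then twisting.

```bash
python3 -m creep '0.001 0.005 0 0.005 -0.001 0 -1;0 0 0 0 0 0 -1'; python3 go.py .5870 -.0654 .0671 118.3;  python3 -m creep '0 0 0.08 0 0 0 -1;0 0 0.08 0 0 0 -1;0 0 0.08 0 0 0 -1;0 0 0 0 0 0 -1'; python3 go.py .5870 -.0654 .0671 118.3
```

```text
time_s: 15.05
ee_pos: [0.5875, -0.0655, 0.0677]
eef_rot: [-3.142, 0.003, 2.851]
wrist_force: [0.2, 0.4, -2.8]
gripper_width: 0.122
t 15.05 pos [ 0.5875 -0.0655  0.0677] rpy [-1.8000e+02  1.7000e-01  1.6335e+02] F [ 0.2  0.4 -2.8] w 0.122
turn [0.001  0.0026 0.7509] shift [ 0.0013 -0.0001  0.0014] mm 0.8
time_s: 15.45
ee_pos: [0.5885, -0.0661, 0.067]
eef_rot: [3.141, 0.004, 2.589]
wrist_force: [-3.2, 0.4, 6.4]
gripper_width: 0.125
t 15.45 pos [ 0.5885 -0.0661  0.067 ] rpy [179.97   0.23 148.37] F [-3.2  0.4  6.4] w 0.125
turn [0.0015 0.0036 0.5011] shift [ 0.0042 -0.0004 -0.0001] mm 1.7
```

Turning smoothly. Continuing, 30° left.

```bash
python3 -m creep '0.001 0.003 0.08 0.004 0 0 -1;0 0 0.08 0 0 0 -1;0 0 0.08 0 0 0 -1;0 0 0.08 0 0 0 -1;0 0 0 0 0 0 -1'; python3 go.py .5870 -.0654 .0671 118.3
```

```text
time_s: 15.95
ee_pos: [0.589, -0.0665, 0.067]
eef_rot: [3.141, 0.004, 2.241]
wrist_force: [-3.5, 1.0, 6.4]
gripper_width: 0.127
t 15.95 pos [ 0.589  -0.0665  0.067 ] rpy [179.97   0.22 128.37] F [-3.5  1.   6.4] w 0.127
turn [0.0009 0.0035 0.1679] shift [ 0.0054 -0.0022 -0.0002] mm 2.3
```

```bash
python3 -m creep '0.001 0.003 0.08 0.005 -0.002 0 -1;0 0 0.07 0 0 0 -1;0 0 0 0 0 0 -1;0 0 0 0 0 0 -1'; python3 go.py .5870 -.0654 .0671 118.3
python3 - <<'E'
from m import *
p,d=snap('side','side6'); W=world('side',d); z=W[...,2]
h=cv2.cvtColor(p,cv2.COLOR_RGB2HSV); near=(d>0)&(np.hypot(W[...,0]-.587,W[...,1]+.0655)<.065)
P=W[(h[...,0]<20)&(h[...,1]>150)&near&(z>.02)]; t=P[(P[:,2]>.052)&(P[:,2]<.067)]; w=P[(P[:,2]>.025)&(P[:,2]<.055)]
print('top z',np.median(t[:,2]),'wall',inl(w))
cv2.imwrite('pics/s6c.png',cv2.resize(p[180:350,220:420,::-1],None,fx=3,fy=3))
p,d=snap('top','top6'); cv2.imwrite('pics/t6c.png',cv2.resize(p[190:320,270:440,::-1],None,fx=3,fy=3))
E
```

```text
time_s: 16.35
ee_pos: [0.5882, -0.0661, 0.0671]
eef_rot: [3.141, 0.002, 2.076]
wrist_force: [-2.4, 0.4, 6.2]
gripper_width: 0.126
t 16.35 pos [ 0.5882 -0.0661  0.0671] rpy [1.7997e+02 1.0000e-01 1.1896e+02] F [-2.4  0.4  6.2] w 0.126
turn [0.0005 0.0016 0.011 ] shift [ 0.003  -0.0016 -0.0001] mm 1.4
top z 0.0611050005949067 wall (array([ 0.58764328, -0.06672372]), np.float64(0.05291245830759026), 558)
```

View pics/s6c.png

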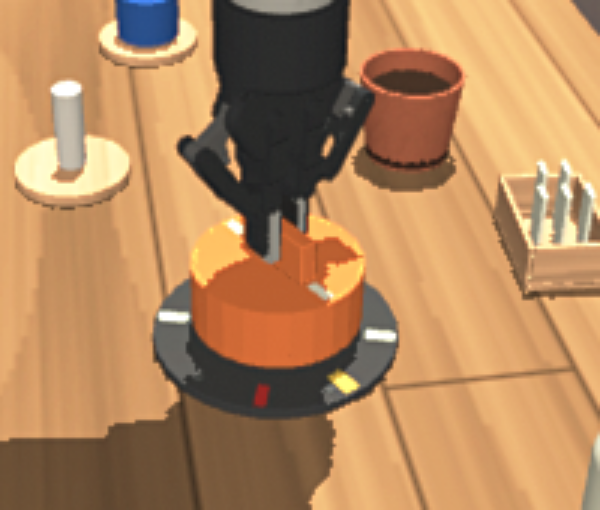

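The lid's white stripe (318,291) points at the yellow mark (343,382), the lid sits flush and the fingers hold the bar. Last numeric check from the stored pictures.

```bash
python3 - <<'E'
from m import *
p=cv2.imread('pics/side6.png'); d=np.load('pics/side6.npy'); W=world('side',d); z=W[...,2]; h=cv2.cvtColor(p,cv2.COLOR_BGR2HSV)
k=(h[...,1]<90)&(h[...,2]>120)&(d>0)&(abs(z-.061)<.004)&(np.hypot(W[...,0]-.5876,W[...,1]+.0665)<.055)&(np.hypot(W[...,0]-.5876,W[...,1]+.0665)>.033)
n,L,st,ce=cv2.connectedComponentsWithStats(k.astype(np.uint8))
for i in range(1,n):
    if st[i,4]>4:
        q=plane(ce[i],.061,'side')[0]; print('stripe',st[i,4],ce[i].round(0),q.round(4),np.degrees(np.arctan2(q[1]+.0665,q[0]-.5876)))
for a,b in(('side0','side6'),('top0','top6')):
    A=cv2.imread(f'pics/{a}.png');B=cv2.imread(f'pics/{b}.png'); n=a[:-1]; W=world(n,np.load(f'pics/{a}.npy')); V=world(n,np.load(f'pics/{b}.npy'))
    for nm,x,y in(('blue',.541,.349),('pot',.7237,.142),('box',.787,-.001),('bottle',.737,-.28)):
        f=lambda W:W[(np.hypot(W[...,0]-x,W[...,1]-y)<.075)&(W[...,2]>.025)&(W[...,2]<.14)].mean(0)
        print(n,nm,(1000*(f(V)-f(W))).round(1))
E
python3 go.py .587 -.0654 .0671 118.3
```

```text
stripe 17 [298. 255.] [ 0.5672 -0.0278  0.061 ] 117.81625596659045
stripe 18 [327. 277.] [ 0.6082 -0.1018  0.061 ] -59.779316476414515
side blue [ 0.1 -0.1  0.2]
side pot [1.4 0.1 0. ]
side box [-0.1 -0.2  0.3]
side bottle [0.  0.  0.1]
top blue [ 0.  -0.1  0.1]
top pot [-0.1 -0.  -0. ]
top box [2.1 2.4 0.3]
top bottle [-0.  -0.1 -0.3]
t 16.45 pos [ 0.5882 -0.0661  0.067 ] rpy [1.7997e+02 1.0000e-01 1.1897e+02] F [-1.5  0.5  6.3] w 0.125
turn [0.0005 0.0016 0.0112] shift [ 0.003  -0.0017 -0.0002] mm 1.4
```

```bash
python3 -c "
from cell import r,status
print(r.job_done()); print(status.get_obs()['time_s'])"
```

```text
the job is handed in; nothing more can be done
None
the job is handed in; nothing more can be done
```

I put the green roll in the drum and let go of it. The lid is on over the pins and twisted 45° clockwise to the yellow marks, and the gripper is still holding its bar. I handed the job in at about 16.5 s; it reports no verdict.

Last checks:
- **Roll:** before the lid went on, its top stood at 53.5 mm (54 expected), and the picture showed it centred in the cup. It can't be seen under the lid now.
- **Lid seating:** the top measures 61.1 mm (61 expected when fully down) and it is about 1–1.5 mm off the drum's centre. It also resisted with about 40 N when I pressed it down before the twist.
- **Lid angle:** the tool reads −61.0°, and the lid's two white stripes give −59.8° and −62.2°. The half-way target is −61.7°, so it is well short of the click.
- **Grip and push:** the fingers are still closed on the bar (opening 0.125), and the wrist feels a light push of about 6 N. The contact force on the bar itself can't be read directly.
- **Bystanders:** the blue roll and the bottle match their starting positions within 0.3 mm in both cameras. The cameras disagree on two others: the box shows a shift of about 3 mm from the top but none from the side, and the pot shows 1.4 mm from the side but none from the top. I put both down to the arm or its shadow partly blocking one view. All are far below the 20 mm limit.

No check failed.

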